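# Load two practice eyes in the clamp holder and set the clamp to a running fit

### The job

Load the two-place holder for the microscope class: put the two practice eyes that lie near it flat into its two round pockets, one in each, then turn the clamp knob clockwise until it comes fully home against its stop, so that the jaws push both discs into place. Then back the knob off a quarter turn, so that the eyes can be turned by hand but not lifted out, and finish while still holding the knob there, for a colleague to tighten the brass lock ring under it. Leave the other things on the bench where they are.

Things in the scene. Friction and masses are not known exactly. Their poses are not given: they have to be found in the camera images.
- eye_holder: fixed aluminium holder with round ends, 66 mm wide (its x) and 170 mm long (its y), heavy, does not slide; origin under its middle on the bench, z up. A pocket near each end; between them a turret 44 x 40 mm, 24 mm high, that carries the clamp knob. From the turret's two ends steel jaws 26 mm wide come out along y over the pocket floors
- pocket_left (a point): centre of the floor of the pocket on the holder's +y side (52 mm from the knob's axis), 8 mm above the bench. The pocket is a round seat of 49 mm diameter for a 47 mm disc, with walls 4.5 mm high at its outer end and beside the jaw; on both x sides the wall is cut away 30 mm wide for fingers. Axes as the holder's
- pocket_right (a point): the same for the pocket on the holder's -y side
- eye_green: practice eye with a greenish iris: a white dome of 24 mm diameter on a clear flat disc of 47 mm diameter and 2 mm thickness, 13 mm high in all, 11 to 17 g; origin at the centre of the disc's underside, z up through the dome. Take it by the dome, low down, finger tips 1 to 2 mm above the disc; any yaw will do, and it may go into either pocket
- eye_violet: practice eye with a violet iris, otherwise the same
- knob_grip (a point): middle of the grip of the clamp knob, on its vertical axis, 46 mm above the bench: a black upright wing 34 mm long (this point's x, which turns with the knob), 11 mm thick (y) and 21 mm high (its top 57 mm above the bench), over a black disc of 29 mm diameter whose top is 36 mm above the bench. A white line marks the +x end of the wing
- clamp_knob (a joint): angle of the clamp knob in rad, growing clockwise seen from above; 0 to 4.6. It starts between 0.2 and 1.2 with the jaws drawn back. Each radian moves both jaws 1.6 mm outward; 4.6 is the hard stop, where the jaws press the discs against the pockets' outer walls and their lips overlap the discs by 3.3 mm. About 0.06 N m of friction; it stays where it is left
- blue_pot: bystander: clear pot with a blue lid, 46 mm diameter, 56 mm high; origin under its middle
- petri_dish: bystander: clear dish with lid, 59 mm diameter, 15 mm high; origin under its middle
- forceps: bystander: steel forceps lying flat, 112 mm long (its y), 8 mm high; origin under its middle
- suture_pack: bystander: flat packet 55 x 85 x 10 mm; origin under its middle
- spare_lens: bystander: black round lens, 47 mm diameter, 19 mm high; origin under its middle
- memory_stick: bystander: black memory stick with a steel cover lying flat, 68 mm long (its y), 19 mm wide, 11 mm high; origin under its middle
There are look-alikes about, which are no part of the job. What is shaped like the eye_green but blue or orange is not meant.

How it is judged:
On the way, in this order (a step that is already met when the one before it is completed fails the run):
1. both practice eyes lie flat in the pockets, one in each, and are let go, while the jaws are still drawn back (((horizontal distance between eye_green and pocket_left below 0.003 m and z of eye_green in the frame of pocket_left below 0.0015 m and angle between each of eye_green, eye_violet's own z axis and vertical below 0.06 rad and horizontal distance between eye_violet and pocket_right below 0.003 m and z of eye_violet in the frame of pocket_right below 0.0015 m) or (horizontal distance between eye_green and pocket_right below 0.003 m and z of eye_green in the frame of pocket_right below 0.0015 m and angle between each of eye_green, eye_violet's own z axis and vertical below 0.06 rad and horizontal distance between eye_violet and pocket_left below 0.003 m and z of eye_violet in the frame of pocket_left below 0.0015 m)) and contact force between the fingers and eye_green below 0.1 N and contact force between the fingers and eye_violet below 0.1 N and value of joint clamp_knob below 1.8 rad), for 0.2 s.
2. the clamp knob is fully home against its stop (within 0.08 rad) with both eyes in their pockets (((horizontal distance between eye_green and pocket_left below 0.003 m and z of eye_green in the frame of pocket_left below 0.0015 m and angle between each of eye_green, eye_violet's own z axis and vertical below 0.06 rad and horizontal distance between eye_violet and pocket_right below 0.003 m and z of eye_violet in the frame of pocket_right below 0.0015 m) or (horizontal distance between eye_green and pocket_right below 0.003 m and z of eye_green in the frame of pocket_right below 0.0015 m and angle between each of eye_green, eye_violet's own z axis and vertical below 0.06 rad and horizontal distance between eye_violet and pocket_left below 0.003 m and z of eye_violet in the frame of pocket_left below 0.0015 m)) and value of joint clamp_knob above 4.52 rad), for 0.2 s.
At the end, for the whole second after the job is handed in: The knob stands a quarter turn back from its stop (1.27 to 1.87 rad back, that is 90 degrees within 17), at rest and still gripped by the fingers with more than 2 N; both eyes lie flat in the pockets, one in each, within 3 mm of the centre, not touched by the fingers (((horizontal distance between eye_green and pocket_left below 0.003 m and z of eye_green in the frame of pocket_left below 0.0015 m and angle between each of eye_green, eye_violet's own z axis and vertical below 0.06 rad and horizontal distance between eye_violet and pocket_right below 0.003 m and z of eye_violet in the frame of pocket_right below 0.0015 m) or (horizontal distance between eye_green and pocket_right below 0.003 m and z of eye_green in the frame of pocket_right below 0.0015 m and angle between each of eye_green, eye_violet's own z axis and vertical below 0.06 rad and horizontal distance between eye_violet and pocket_left below 0.003 m and z of eye_violet in the frame of pocket_left below 0.0015 m)) and contact force between the fingers and eye_green below 0.1 N and contact force between the fingers and eye_violet below 0.1 N and value of joint clamp_knob between 2.73 and 3.33 rad and velocity of joint clamp_knob between -0.1 and 0.1 rad/s and contact force between the fingers and clamp_knob above 2 N); the arm keeps its last pose, push and grip.
It fails at once if a bystander is moved by more than 20 mm (distance of any of blue_pot, petri_dish, forceps, memory_stick, suture_pack, spare_lens from where it was at the start of the episode above 0.02 m).
It fails at once if a practice eye is tipped over (angle between any of eye_green, eye_violet's own z axis and vertical above 0.8 rad).
It also fails if it takes over 61 s, if anything falls off the work surface, if the arm or the gripper's body presses on something with over 40 N, if the wrist force passes 120 N, or if a joint passes its speed limit or range.

### The arm

A 6-joint arm with a two-finger parallel gripper is mounted at the origin on a cart in front of the work surface, level with it; the furniture and walls round the work are solid. World frame = base frame: x ahead of the robot, y to its left, z up, the work surface at z = 0. Lengths are in m, angles in rad, forces in N, time in s.
With the tool pointing down it reaches from about 0.35 to 0.85 m from the base axis. Payload 8.1 kg.
Tool frame: the origin (TCP) lies at the centre of the arm's flange, where the gripper is bolted on; the fingertips stand 186 mm ahead of it and the grasp point (between the pads) lies 167 mm ahead of it; z points along the fingers, y is the line along which they close (so a half turn about z gives the same grasp; the last joint's range is limited). The gripper opens to 93 mm and grips with 3 to 60 N. Pads are 15 mm wide; open, the fingers measure 128 mm over their backs; the gripper's body (75 mm by 188 mm) begins 65 mm behind the grasp point.
Start: joints at [1.139, 0.13, 1.488, -0, 1.523, -0.085], TCP at [0.204, 0.564, 0.405] pointing down, gripper open.
Joint ranges: [-2.96, 2.96], [-0.89, 2.26], [0.02, 2.5], [-1.34, 4.48], [0, 2.73], [-2.66, 2.66]. Speed limits (rad/s): [2.39, 2.39, 2.79, 3.14, 3.14, 3.14].

### API

Orientations are given as a rotation vector (axis times angle).
In Python, from plant import robot gives the robot as it stands.
- The arm moves only by the tool apply_moves, never from a script. Its argument "series" is a list of rows, each a list of 2 entries, a list of its own where there are three numbers: the shift along the tool's x, y, z in mm, then the turn, a rotation vector about the tool's x, y, z in rad. A call has 1 to 12 rows; each row shifts and turns the commanded pose from where the row before left it, along the tool's axes as they then stand; what a row does not reach is not made up. A row lasts 1/12 s, in which the tool goes at most 41.7 mm and 7.16 degrees, less where a joint would pass 70% of its speed; a pose out of reach is approached as far as the arm can. A call is refused whole if a number of a shift passes 41.7 or a number of a turn 0.125, either way. A call with a gripper value outside its range is refused whole. "claw" is the opening, from 0 (shut) to 1 (fully open), set as the call begins (left out, the last holds). The fingers move at their own pace and stop on an object; "newtons" is the grip in N (left out, the last holds). Time passes only in rows, so rows that do not move let the fingers close. It gives the time, the measured TCP pose, the force, the opening and the grip force at its end, in the units of the state.
- robot.read_state(): the state, without advancing time (a new reading comes with each control period).
- robot.read_camera(name): name is "scene" or "side" or "wrist"; returns (picture, depth): 480x640x3 uint8, blue, green, red; 480x640 float32, m along the optical axis (not along the pixel's ray), 0 where there is no reading.
- robot.calibration(name): a dict with "fx", "fy", "cx", "cy" (pixels), "D" ([k1, k2, p1, p2, k3] as OpenCV has them; the pictures are not rectified), "extrinsics" (4x4, takes a point from world to camera coordinates). Camera axes: x right, y down, z forward; pixel columns grow to the right and rows downward; lengths in m; the calibration is good to about 2 mm. A picture is of the moment at which its call begins: read the wrist's pose just before it. calibration takes no time and is no camera call; for the wrist camera it gives the pose at the moment of the call.
- robot.close_job(): hands the job in; it is judged then, once.
The state is a dict: "t": time; "q": joint angles; "dq": joint speeds; "joint_torque": joint torques, N m; "tool_pos": TCP position; "orientation": TCP orientation; "force": force on the tool from outside, world axes, zero at the start; "wrist_torque": the same for the moment, N m; "opening": finger opening in m; "gripper_force": force on a finger pad.
Only numpy, scipy, OpenCV 4.12 (cv2) and the standard library are available. Lean on these libraries where they do the work, as an engineer would, in place of code of your own. Each camera call takes 0.05 s, during which the arm holds its last target. There are 200 camera calls.

## Working session

There is one attempt and no reset: what is moved stays moved. The work goes in short steps, Python scripts to look and compute and a tool call to move; the robot and the scene stay as the last step left them, time stands still between calls to the robot, and variables do not carry over. Pictures are saved under pics/ and viewed, at most 12 in all, crops included, and the job is handed in when it is done.

Besides the shell and the picture viewer there is one more tool, called after "Request:" as name(argument=value, ...), one argument or row to a line, values as JSON. apply_moves: Moves the arm, as the interface text tells. Its arguments: {"type":"object","properties":{"series":{"type":"array"},"claw":{"type":"number"},"newtons":{"type":"number"}},"required":["series"]}

```bash
ls; mkdir -p pics
python3 - <<'E'
from plant import robot
import cv2,numpy as np
s=robot.read_state();print(s)
for n in ("scene","wrist"):
    p,d=robot.read_camera(n);cv2.imwrite(f"pics/{n}0.png",p);np.save(f"pics/{n}0.npy",d)
    c=robot.calibration(n);print(n,c);np.save(f"pics/{n}0c.npy",c,allow_pickle=True)
E
```

```text
pics
{'t': 0.0, 'q': array([ 1.13862685e+00,  1.31170952e-01,  1.48926125e+00, -2.95577305e-05,
        1.52301684e+00, -8.54186068e-02]), 'dq': array([-2.27593532e-04, -3.20682327e-04,  1.42750062e-05, -2.47783429e-04,
        3.04018172e-05,  7.13914634e-04]), 'joint_torque': array([ 4.63032757e-04, -5.59858561e+01, -4.91757596e+01,  7.67517183e-02,
        3.57718708e-02, -1.52463886e-04]), 'tool_pos': array([0.20380539, 0.56408341, 0.4036912 ]), 'orientation': array([-5.41870883e-01, -3.09405347e+00,  2.83037773e-03]), 'force': array([ 0.64735943, -0.35015062, -0.29525523]), 'wrist_torque': array([-0.02542593,  0.00216229, -0.0250732 ]), 'gripper_force': 0.0, 'opening': 0.09253416392412567}
scene {'fx': 540.8706129250049, 'fy': 540.8706129250049, 'cx': 317.8874665061638, 'cy': 235.1611088794795, 'D': array([-0.00412473,  0.        ,  0.        ,  0.        ,  0.        ]), 'extrinsics': array([[ 0.71091897, -0.70322711,  0.0081148 , -0.17484387],
       [-0.54640707, -0.55957439, -0.62314991,  0.51201577],
       [ 0.44275675,  0.43857511, -0.78206032,  0.6968633 ],
       [ 0.        ,  0.        ,  0.        ,  1.        ]])}
wrist {'fx': 377.7633899540695, 'fy': 377.7633899540695, 'cx': 317.93721575836787, 'cy': 239.0773162425902, 'D': array([-0.01423802,  0.        ,  0.        ,  0.        ,  0.        ]), 'extrinsics': array([[ 0.3394688 ,  0.9406148 , -0.00217351, -0.59952987],
       [ 0.91398101, -0.32930887,  0.23705353, -0.02761187],
       [ 0.2222603 , -0.08245882, -0.97149416,  0.38909397],
       [ 0.        ,  0.        ,  0.        ,  1.        ]])}
```

View pics/scene0.png

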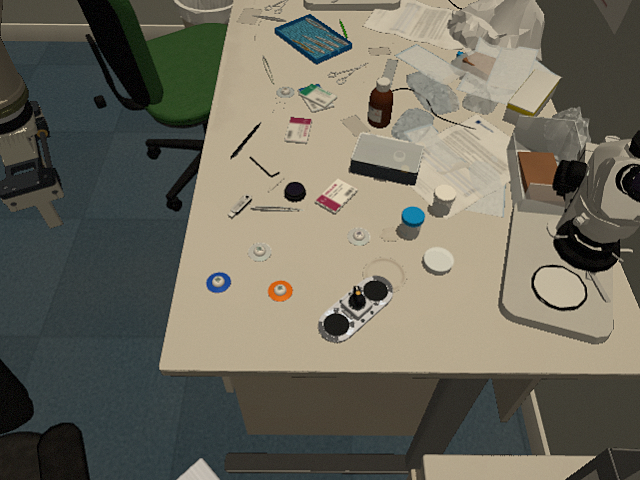

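View pics/wrist0.png

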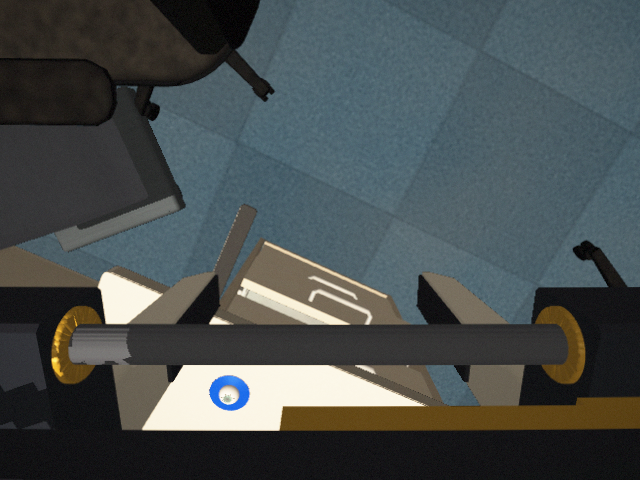

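The scene picture shows the two clear eyes at (260,251) and (358,236). The look-alikes are blue at (218,282) and orange at (280,291). The holder's pockets are at (336,324) and (375,290), with the knob at (357,297). The wrist picture shows only the blue look-alike, at (229,392).

```bash
cat > h.py <<'E'
import cv2,numpy as np
from scipy.spatial.transform import Rotation as R
def ray(c,uv):
    K=np.array([[c['fx'],0,c['cx']],[0,c['fy'],c['cy']],[0,0,1]])
    p=cv2.undistortPoints(np.array(uv,float).reshape(-1,1,2),K,c['D']).reshape(-1,2)
    return np.c_[p,np.ones(len(p))]
def onplane(c,uv,z):
    E=c['extrinsics'];Rm=E[:3,:3];o=-Rm.T@E[:3,3];d=ray(c,uv)@Rm
    return o+d*((z-o[2])/d[:,2])[:,None]
def project(c,P):
    E=c['extrinsics'];K=np.array([[c['fx'],0,c['cx']],[0,c['fy'],c['cy']],[0,0,1]])
    return cv2.projectPoints(np.array(P,float),cv2.Rodrigues(E[:3,:3])[0],E[:3,3],K,c['D'])[0].reshape(-1,2)
def cloud(c,d):
    v,u=np.mgrid[0:480,0:640];r=ray(c,np.c_[u.ravel(),v.ravel()])*d.reshape(-1,1)
    E=c['extrinsics'];return ((r-E[:3,3])@E[:3,:3]).reshape(480,640,3)
E
python3 - <<'E'
from h import *
c=np.load('pics/scene0c.npy',allow_pickle=True).item();d=np.load('pics/scene0.npy')
p=cv2.imread('pics/scene0.png');W=cloud(c,d)
for n,u,v,z in [('e1',260,251,.0),('e2',358,236,.0),('pk1',336,324,.008),('pk2',375,290,.008),('knob',358,290,.057),('blue',218,282,0),('orange',280,291,0),('bluepot',412,216,.056),('petri',438,262,.015),('ring',385,272,0),('lens',295,191,.02),('forceps',275,209,0),('pack',337,196,0),('stick',240,206,0)]:
    print(n,onplane(c,[[u,v]],z).round(3),W[v,u].round(3))
cv2.imwrite('pics/crop.png',cv2.resize(p[210:360,200:400],None,fx=4,fy=4,interpolation=cv2.INTER_CUBIC))
E
```

```text
e1 [[0.474 0.395 0.   ]] [0.469 0.388 0.011]
e2 [[0.643 0.284 0.   ]] [0.638 0.281 0.007]
pk1 [[0.461 0.171 0.008]] [0.46  0.171 0.01 ]
pk2 [[0.565 0.17  0.008]] [0.565 0.17  0.009]
knob [[0.517 0.173 0.057]] [0.516 0.173 0.058]
blue [[ 0.368  0.395 -0.   ]] [0.365 0.389 0.01 ]
orange [[0.439 0.297 0.   ]] [0.435 0.291 0.012]
bluepot [[0.721 0.216 0.056]] [0.72  0.216 0.056]
petri [[0.697 0.125 0.015]] [0.697 0.125 0.015]
ring [[0.614 0.187 0.   ]] [0.613 0.186 0.003]
lens [[0.624 0.452 0.02 ]] [0.625 0.453 0.018]
forceps [[0.57  0.458 0.   ]] [ 0.571  0.458 -0.001]
pack [[0.692 0.392 0.   ]] [0.685 0.386 0.009]
stick [[0.523 0.516 0.   ]] [0.515 0.505 0.014]
```

View pics/crop.png

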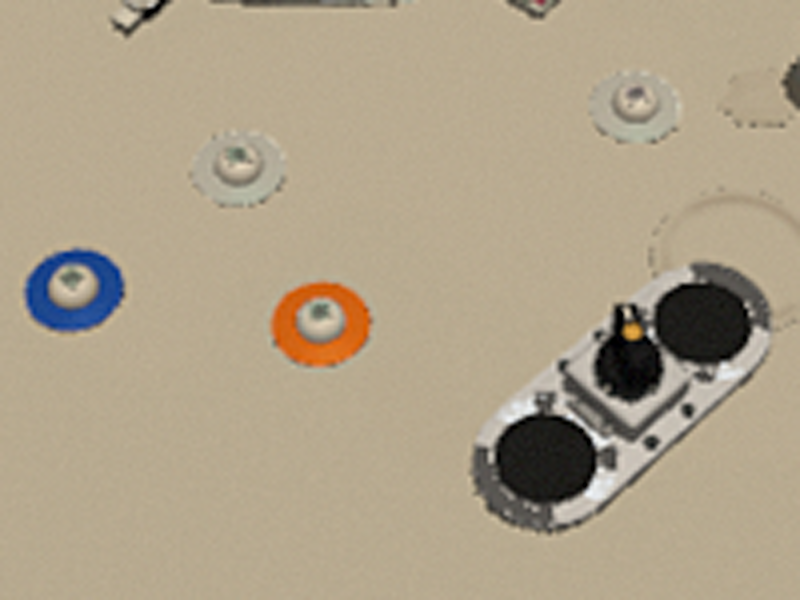

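The 4x crop shows the greenish eye at crop (238,160) and the violet one at (637,100). The holder's long axis lies roughly along world x, and the knob's wing points up and away with an orange/white mark.

Run:
```python
from h import *
from plant import robot
s=robot.read_state();T=R.from_rotvec(s['orientation']).as_matrix();print(T.round(3))
c=robot.calibration('wrist');E=c['extrinsics'];o=-E[:3,:3].T@E[:3,3]
print('cam in tool',T.T@(o-s['tool_pos']),'\n',(T.T@E[:3,:3].T).round(4))
G=s['tool_pos']+T@[0,0,.167];print(project(c,[G]))
# target: tool y = -+world y
for sg in (1,-1):
    Tt=np.array([[sg,0,0],[0,-sg,0],[0,0,-1.]]); print(sg,R.from_matrix(T.T@Tt).as_rotvec())
print(T.T@(np.array([.47,.393,.30])-s['tool_pos']))
```

```text
[[-0.94   0.34  -0.001]
 [ 0.34   0.94  -0.001]
 [ 0.    -0.002 -1.   ]]
cam in tool [0.06562805 0.00055817 0.02056975] 
 [[ 4.000e-04 -9.715e-01 -2.372e-01]
 [ 1.000e+00  6.000e-04 -4.000e-04]
 [ 6.000e-04 -2.372e-01  9.715e-01]]
[[316.73007272 308.51585129]]
1 [-5.86867950e-04  2.21487942e-03  2.79479640e+00]
-1 [-0.00156908 -0.00041575 -0.34679536]
[-0.30850483 -0.07029336  0.10387712]
```

Request:
apply_moves(
  series=[
    [[0, 0, 8], [0, 0, -0.1156]],
    [[0, 0, 8], [0, 0, -0.1156]],
    [[0, 0, 8], [0, 0, -0.1156]],
    [[-34, -23.5, 0], [0, 0, 0]],
    [[-34, -23.5, 0], [0, 0, 0]],
    [[-34, -23.5, 0], [0, 0, 0]],
    [[-34, -23.5, 0], [0, 0, 0]],
    [[-34, -23.5, 0], [0, 0, 0]],
    [[-34, -23.5, 0], [0, 0, 0]],
    [[-34, -23.5, 0], [0, 0, 0]],
    [[-34, -23.5, 0], [0, 0, 0]],
    [[-34, -23.5, 0], [0, 0, 0]],
  ],
  claw=0.6,
  newtons=8,
)

```text
t: 1.1
tool_pos: [0.5112, 0.3512, 0.3803]
orientation: [-0.0, -3.141, 0.0]
force: [0.2, 0.6, 1.0]
opening: 0.0561
gripper_force: 0.0
```

Request:
apply_moves(
  series=[
    [[-34, -23.5, 0], [0, 0, 0]],
    [[-34, -23.5, 0], [0, 0, 0]],
    [[-34, -23.5, 0], [0, 0, 0]],
    [[0, 0, 0], [0, 0, 0]],
    [[0, 0, 0], [0, 0, 0]],
  ],
)

```text
t: 1.52
tool_pos: [0.6134, 0.2802, 0.3793]
orientation: [-0.006, -3.14, 0.001]
force: [-0.4, 0.6, -0.3]
opening: 0.0561
gripper_force: 0.0
```

Run:
```python
from h import *
from plant import robot
s=robot.read_state();print(s['t'],s['tool_pos'],s['q'],R.from_rotvec(s['orientation']).as_matrix().round(4))
c=robot.calibration('wrist');p,d=robot.read_camera('wrist')
cv2.imwrite('pics/w1.png',p);np.save('pics/w1.npy',d);np.save('pics/w1c.npy',c,allow_pickle=True)
```

```text
1.5167 [0.61343734 0.28016385 0.37928011] [ 3.52453911e-01  3.43132967e-01  1.28834398e+00 -9.42275450e-05
  1.51212243e+00 -1.21462276e+00] [[-1.0e+00  3.7e-03 -1.9e-03]
 [ 3.7e-03  1.0e+00 -8.0e-04]
 [ 1.8e-03 -8.0e-04 -1.0e+00]]
```

View pics/w1.png

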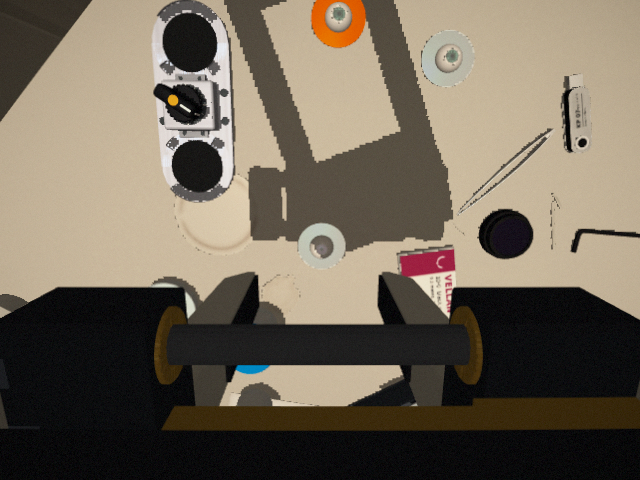

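The wrist picture shows the greenish eye at (447,58), the violet one at (321,246), the pockets at (189,42) and (197,166), and the knob at (185,103) with its wing from about (157,90) to (207,115). Next I fit the circles.

```bash
cat > m.py <<'E'
from h import *
def fit(mask,near):
    n,l,st,ce=cv2.connectedComponentsWithStats(mask.astype(np.uint8))
    best=min((i for i in range(1,n) if st[i,4]>60),key=lambda i:np.hypot(*(ce[i]-near)))
    cs=max(cv2.findContours((l==best).astype(np.uint8),0,1)[0],key=cv2.contourArea)
    return cv2.fitEllipse(cv2.convexHull(cs)),st[best]
E
python3 - <<'E'
from m import *
c=np.load('pics/w1c.npy',allow_pickle=True).item();p=cv2.imread('pics/w1.png');hsv=cv2.cvtColor(cv2.medianBlur(p,3),cv2.COLOR_BGR2HSV)
for n,uv in [('table',(380,250)),('disc g',(433,72)),('disc v',(305,255)),('floor',(190,35)),('alum',(228,100))]: print(n,hsv[uv[1],uv[0]])
dark=hsv[...,2]<60; gray=(hsv[...,1]<45)&(hsv[...,2]>110)
for n,m,uv,z in [('pk1',dark,(189,42),.008),('pk2',dark,(197,166),.008),('green',gray,(447,58),.002),('violet',gray,(321,246),.002)]:
    e,st=fit(m,uv);print(n,np.round(e,1).tolist() if 0 else e,st,onplane(c,[e[0]],z).round(4))
cv2.imwrite('pics/c1.png',cv2.resize(p[0:210,140:250],None,fx=2.8,fy=2.8,interpolation=cv2.INTER_CUBIC))
E
```

```text
table [ 18  57 205]
disc g [ 51   9 191]
disc v [ 30  20 194]
floor [30 24 21]
alum [ 15  11 231]
pk1 ((189.653564453125, 42.186946868896484), (52.892616271972656, 59.875885009765625), 158.93141174316406) [ 163   13   54   59 2494] [[0.4598 0.1714 0.008 ]]
pk2 ((196.76805114746094, 165.92852783203125), (48.684791564941406, 52.75886154174805), 144.5714874267578) [ 172  141   50   52 2020] [[0.5637 0.1697 0.008 ]]
green ((447.2405090332031, 58.07503890991211), (53.274635314941406, 58.2972297668457), 27.76717185974121) [ 421   30   54   57 2098] [[0.4719 0.3939 0.002 ]]
violet ((321.1217041015625, 245.68174743652344), (46.664005279541016, 48.618446350097656), 95.39878845214844) [ 297  223   49   47 1537] [[0.641  0.2834 0.002 ]]
```

View pics/c1.png

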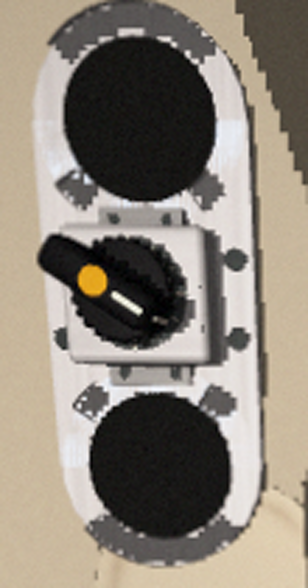

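Pocket spacing comes out at 104 mm, as specified. I'll go above the green eye.

Request:
apply_moves(
  series=[
    [[20.2, 16.3, 21.3], [0, 0, 0]],
    [[20.2, 16.3, 21.3], [0, 0, 0]],
    [[20.2, 16.3, 21.3], [0, 0, 0]],
    [[20.2, 16.3, 21.3], [0, 0, 0]],
    [[20.2, 16.3, 21.3], [0, 0, 0]],
    [[20.2, 16.3, 21.3], [0, 0, 0]],
    [[20.2, 16.3, 21.3], [0, 0, 0]],
    [[0, 0, 0], [0, 0, 0]],
    [[0, 0, 0], [0, 0, 0]],
    [[0, 0, 0], [0, 0, 0]],
  ],
)

```text
t: 2.4
tool_pos: [0.4699, 0.3971, 0.2324]
orientation: [-0.003, 3.141, 0.0]
force: [0.2, 0.5, 1.2]
opening: 0.0559
gripper_force: 0.0
```

```bash
cat > look.py <<'E'
import sys
from m import *
from plant import robot
def look(tag):
    s=robot.read_state();c=robot.calibration('wrist');p,d=robot.read_camera('wrist')
    cv2.imwrite(f'pics/{tag}.png',p);np.save(f'pics/{tag}.npy',d);np.save(f'pics/{tag}c.npy',c,allow_pickle=True)
    T=R.from_rotvec(s['orientation']).as_matrix();print(s['t'],s['tool_pos'].round(4),T.round(4).tolist(),'q6',s['q'][5],'op',s['opening'])
    return s,c,p,d,T
if __name__=='__main__': look(sys.argv[1])
E
python3 look.py g1
```

```text
2.4 [0.4699 0.3971 0.2324] [[-1.0, -0.002, 0.0007], [-0.002, 1.0, 0.0003], [-0.0007, 0.0003, -1.0]] q6 -0.9543895596079753 op 0.05588342037058436
```

View pics/g1.png

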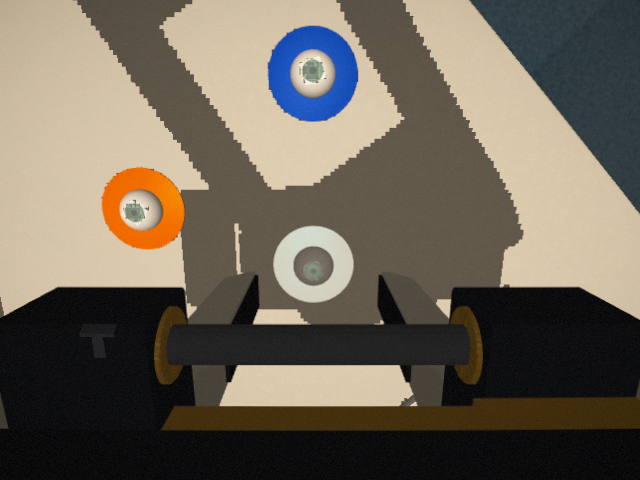

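The disc is centred at about (313,264), and the fingers' midline is at u≈318.

Run:
```python
from m import *
c=np.load('pics/g1c.npy',allow_pickle=True).item();p=cv2.imread('pics/g1.png');hsv=cv2.cvtColor(cv2.medianBlur(p,3),cv2.COLOR_BGR2HSV)
e,st=fit((hsv[...,1]<40)&(hsv[...,2]>140),(313,264));print(e,st,onplane(c,[e[0]],.002))
```

```text
((313.0328369140625, 263.7208251953125), (76.83795166015625, 80.22317504882812), 92.5905990600586) [ 273  226   81   77 3655] [[0.4705927  0.39496945 0.002     ]]
```

Request:
apply_moves(
  series=[
    [[-0.7, -2.1, 12], [0, 0, 0]],
    [[0, 0, 12], [0, 0, 0]],
    [[0, 0, 10], [0, 0, 0]],
    [[0, 0, 6], [0, 0, 0]],
    [[0, 0, 2.5], [0, 0, 0]],
    [[0, 0, 0], [0, 0, 0]],
    [[0, 0, 0], [0, 0, 0]],
  ],
)

```text
t: 3.03
tool_pos: [0.4713, 0.3942, 0.1889]
orientation: [-0.0, -3.141, 0.0]
force: [0.6, -0.9, -0.3]
opening: 0.0556
gripper_force: 0.0
```

Request:
apply_moves(
  series=[
    [[0, 0, 0], [0, 0, 0]],
    [[0, 0, 0], [0, 0, 0]],
    [[0, 0, 0], [0, 0, 0]],
    [[0, 0, 0], [0, 0, 0]],
    [[0, 0, 0], [0, 0, 0]],
    [[0, 0, 0], [0, 0, 0]],
  ],
  claw=0.1,
)

```text
t: 3.53
tool_pos: [0.4712, 0.3944, 0.1893]
orientation: [-0.0, 3.141, 0.0]
force: [1.4, 0.0, 0.5]
opening: 0.0209
gripper_force: 7.6
```

Request:
apply_moves(
  series=[
    [[0, 0, -10], [0, 0, 0]],
    [[0, 0, -35], [0, 0, 0]],
    [[0, 0, -35.5], [0, 0, 0]],
    [[-9, -37.2, 0], [0, 0, 0]],
    [[-9, -37.2, 0], [0, 0, 0]],
    [[-9, -37.2, 0], [0, 0, 0]],
    [[-9, -37.2, 0], [0, 0, 0]],
    [[-9, -37.2, 0], [0, 0, 0]],
    [[-9, -37.2, 0], [0, 0, 0]],
    [[0, 0, 0], [0, 0, 0]],
    [[0, 0, 0], [0, 0, 0]],
  ],
)

```text
t: 4.45
tool_pos: [0.5258, 0.1692, 0.2705]
orientation: [0.006, 3.141, 0.0]
force: [-0.7, 0.9, -0.1]
opening: 0.0206
gripper_force: 7.5
```

```bash
python3 look.py k1
```

```text
4.45 [0.5258 0.1692 0.2705] [[-1.0, 0.0039, 0.0009], [0.0039, 1.0, 0.0002], [-0.0009, 0.0002, -1.0]] q6 -1.3483417012333372 op 0.020643396928261823
```

View pics/k1.png

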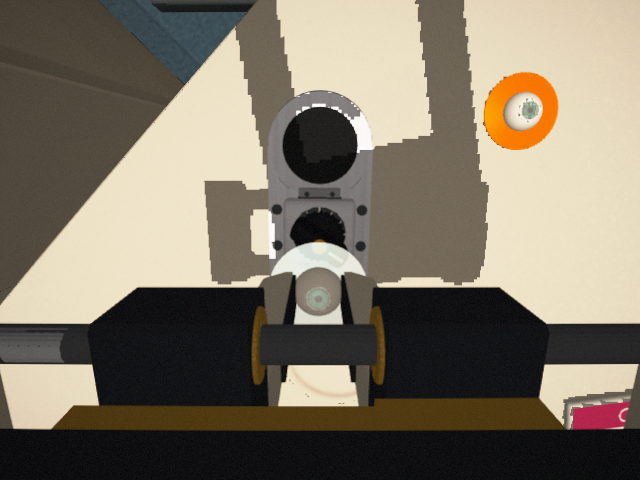

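The held disc's front edge is at row 242, centred on u≈319, and the pocket is at (320,146).

Run:
```python
from m import *
from scipy.optimize import least_squares
c=np.load('pics/k1c.npy',allow_pickle=True).item();p=cv2.imread('pics/k1.png');hsv=cv2.cvtColor(cv2.medianBlur(p,3),cv2.COLOR_BGR2HSV)
e,st=fit(hsv[...,2]<60,(320,146));print('pk1',e,st,onplane(c,[e[0]],.008))
m=(hsv[...,1]<50)&(hsv[...,2]>135)
print([hsv[r,320].tolist() for r in (225,236,239,242,245,250,260)], [hsv[265,u].tolist() for u in (262,268,272,276,280,290)])
g=hsv[...,2].astype(int)
pts=[]
for u in range(285,356,4):
    col=g[225:262,u]; k=np.argmax(np.diff(col)); pts.append((u,225+k+.5+.5))
pts=np.array(pts);W=onplane(c,pts,.0832)[:,:2]
f=lambda q:np.hypot(*(W-q).T)-.0235
s=least_squares(f,[.525,.17],loss='soft_l1',f_scale=.0005);print('held',s.x,np.abs(f(s.x)).round(4))
```

```text
pk1 ((319.60003662109375, 144.98428344726562), (74.31672668457031, 76.31726837158203), 177.94808959960938) [ 283  107   74   77 4469] [[0.45941477 0.17114836 0.008     ]]
[[90, 17, 15], [0, 21, 12], [18, 193, 78], [23, 44, 190], [30, 16, 236], [32, 17, 236], [50, 10, 229]] [[17, 57, 116], [17, 60, 119], [13, 14, 125], [35, 13, 231], [40, 10, 237], [43, 10, 238]]
held [0.52609931 0.16988865] [0.0002 0.0002 0.0001 0.0001 0.0001 0.0002 0.0001 0.0001 0.     0.
 0.0002 0.0001 0.0001 0.0002 0.0001 0.0002 0.0001 0.0002]
```

Request:
apply_moves(
  series=[
    [[22.2, 0.4, 0], [0, 0, 0]],
    [[22.2, 0.3, 5], [0, 0, 0]],
    [[22.3, 0.3, 15], [0, 0, 0]],
    [[0, 0, 20], [0, 0, 0]],
    [[0, 0, 16], [0, 0, 0]],
    [[0, 0, 8], [0, 0, 0]],
    [[0, 0, 0], [0, 0, 0]],
    [[0, 0, 0], [0, 0, 0]],
    [[0, 0, 0], [0, 0, 0]],
  ],
)

```text
t: 5.25
tool_pos: [0.4591, 0.1727, 0.2068]
orientation: [-0.001, 3.14, 0.001]
force: [-0.0, -0.4, 0.3]
opening: 0.0213
gripper_force: 7.5
```

Run:
```python
from plant import robot
for i in range(4):
    s=robot.read_state();print(s['t'],s['tool_pos'],s['orientation'],s['dq'].round(3));robot.read_camera('scene')
```

```text
5.25 [0.45913563 0.17272835 0.20675673] [-1.00195418e-03  3.14022693e+00  6.81890400e-04] [-0.009 -0.006 -0.006 -0.002 -0.002  0.001]
5.3 [0.45924789 0.17258953 0.2068948 ] [-6.62210384e-04  3.13984448e+00  8.17059328e-04] [-0.006 -0.005  0.003 -0.001 -0.004 -0.001]
5.35 [0.45927041 0.17246851 0.2068927 ] [-2.98499675e-04  3.13965514e+00  8.47435295e-04] [-0.004 -0.003  0.005  0.    -0.002 -0.001]
5.4 [0.45919311 0.17233951 0.20673106] [-2.55631239e-05  3.13984831e+00  7.66247540e-04] [-0.003  0.001  0.007 -0.001 -0.002 -0.002]
```

Request:
apply_moves(
  series=[
    [[0, -1.5, 2], [0, 0, 0]],
    [[0, 0, 0], [0, 0, 0]],
    [[0, 0, 0], [0, 0, 0]],
    [[0, 0, 0], [0, 0, 0]],
    [[0, 0, 0], [0, 0, 0]],
  ],
)

```text
t: 5.87
tool_pos: [0.4585, 0.1705, 0.2036]
orientation: [-0.0, -3.142, -0.0]
force: [0.3, 0.4, -0.2]
opening: 0.0207
gripper_force: 7.5
```

Request:
apply_moves(
  series=[
    [[-0.5, 0, 1], [0, 0, 0]],
    [[0, 0, 1], [0, 0, 0]],
    [[0, 0, 1], [0, 0, 0]],
    [[0, 0, 1], [0, 0, 0]],
    [[0, 0, 1], [0, 0, 0]],
    [[0, 0, 0.5], [0, 0, 0]],
    [[0, 0, 0], [0, 0, 0]],
    [[0, 0, 0], [0, 0, 0]],
  ],
)

```text
t: 6.53
tool_pos: [0.459, 0.1706, 0.1981]
orientation: [0.0, -3.141, 0.0]
force: [0.2, -0.5, -0.3]
opening: 0.0209
gripper_force: 7.5
```

Request:
apply_moves(
  series=[
    [[0, 0, 0], [0, 0, 0]],
    [[0, 0, 0], [0, 0, 0]],
    [[0, 0, 0], [0, 0, 0]],
    [[0, 0, -10], [0, 0, 0]],
    [[0, 0, -30], [0, 0, 0]],
    [[0, 0, -32], [0, 0, 0]],
    [[-22, 0, 0], [0, 0, 0]],
    [[-22, 0, 0], [0, 0, 0]],
    [[-22, 0, 0], [0, 0, 0]],
    [[0, 0, 0], [0, 0, 0]],
    [[0, 0, 0], [0, 0, 0]],
    [[0, 0, 0], [0, 0, 0]],
  ],
  claw=0.5,
)

```text
t: 7.53
tool_pos: [0.5245, 0.1706, 0.2702]
orientation: [-0.0, -3.141, 0.0]
force: [0.1, 0.2, 0.4]
opening: 0.0465
gripper_force: 0.0
```

Run:
```python
from look import *
s,c,p,d,T=look('k2')
W=cloud(c,d)
for n,x in(('near',.485),):
    pass
hsv=cv2.cvtColor(cv2.medianBlur(p,3),cv2.COLOR_BGR2HSV)
print(project(c,[[.4594,.1711,.010]]))
r=W[95:200,270:372].reshape(-1,3);ok=np.hypot(r[:,0]-.4594,r[:,1]-.1711)<.03
r=r[ok]
for k in range(-26,27,4):
    for ax in (0,1):
        q=r[(abs(r[:,ax]-[.4594,.1711][ax]-k/1000)<.0015)&(abs(r[:,1-ax]-[.1711,.4594][ax])<.004 if 0 else abs(r[:,1-ax]-[.4594,.1711][1-ax])<.004)]
        print(ax,k,(np.median(q[:,2])*1000).round(1) if len(q) else None,end=' | ')
cv2.imwrite('pics/k2c.png',cv2.resize(p[70:290,230:410],None,fx=2.7,fy=2.7,interpolation=cv2.INTER_CUBIC))
```

```text
7.5333 [0.5245 0.1706 0.2702] [[-1.0, 0.0001, -0.001], [0.0001, 1.0, -0.0001], [0.001, -0.0001, -1.0]] q6 -1.3493086787964248 op 0.04652919889169265
[[317.93266381 148.00377894]]
0 -26 7.4 | 1 -26 7.6 | 0 -22 8.4 | 1 -22 8.5 | 0 -18 8.6 | 1 -18 8.5 | 0 -14 8.4 | 1 -14 8.8 | 0 -10 14.4 | 1 -10 14.7 | 0 -6 18.1 | 1 -6 18.4 | 0 -2 19.9 | 1 -2 20.2 | 0 2 20.0 | 1 2 20.0 | 0 6 18.5 | 1 6 17.9 | 0 10 14.7 | 1 10 13.9 | 0 14 8.6 | 1 14 8.5 | 0 18 8.6 | 1 18 8.8 | 0 22 8.6 | 1 22 8.5 | 0 26 9.2 | 1 26 7.5 |
```

View pics/k2c.png

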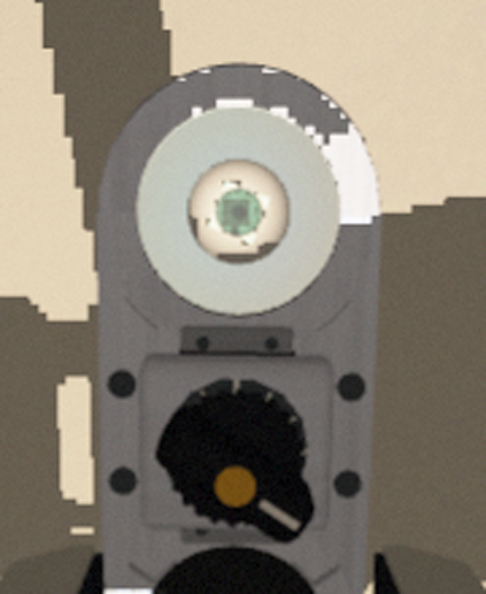

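The green eye sits centred in the near pocket at crop (238,210), with an even rim all round. The white line runs from (262,503) to (298,528), so the wing points to about 57° in world axes. I'll check the seating height and work out the next move.

Run:
```python
from m import *
c=np.load('pics/k2c.npy',allow_pickle=True).item();d=np.load('pics/k2.npy');W=cloud(c,d);p=cv2.imread('pics/k2.png')
def z(x,y):
    u,v=project(c,[[x,y,.01]])[0].astype(int);return (np.median(W[v-1:v+2,u-1:u+2,2])*1000).round(1)
print('table',z(.44,.24),z(.46,.10),'outer',[z(.4594-k/1000,.171) for k in(20,23,25,27,29,31)],'sides y',[z(.4594,.171+k/1000) for k in (22,25,27,30)],'near turret',[z(.4594+k/1000,.171) for k in (20,24,28,38,)],z(.478,.193),z(.478,.149))
hsv=cv2.cvtColor(cv2.medianBlur(p,3),cv2.COLOR_BGR2HSV)
m=cv2.morphologyEx(((hsv[...,0]>30)&(hsv[...,0]<100)&(hsv[...,1]<60)&(hsv[...,2]>120)).astype(np.uint8),2,np.ones((3,3)))
e,st=fit(m,(318,148));print(e,st,onplane(c,[e[0]],.010))
gold=(hsv[...,0]>10)&(hsv[...,0]<28)&(hsv[...,1]>150);e,st=fit(gold,(317,250));print('dot',e[0],onplane(c,[e[0]],.057))
```

```text
table -0.8 -0.7 outer [np.float64(8.5), np.float64(8.0), np.float64(7.6), np.float64(7.3), np.float64(7.8), np.float64(7.2)] sides y [np.float64(8.6), np.float64(7.5), np.float64(7.1), np.float64(7.4)] near turret [np.float64(8.6), np.float64(7.8), np.float64(12.7), np.float64(23.7)] 7.1 7.7
((317.92596435546875, 148.0688018798828), (16.682931900024414, 17.277362823486328), 158.22210693359375) [310 140  17  17 235] [[0.45943908 0.17109588 0.01      ]]
dot (316.7339172363281, 249.83628845214844) [[0.51168157 0.17052714 0.057     ]]
```

Request:
apply_moves(
  series=[
    [[-23.3, 22.6, 7.6], [0, 0, 0]],
    [[-23.3, 22.6, 7.6], [0, 0, 0]],
    [[-23.3, 22.6, 7.6], [0, 0, 0]],
    [[-23.3, 22.6, 7.6], [0, 0, 0]],
    [[-23.3, 22.6, 7.6], [0, 0, 0]],
    [[0, 0, 0], [0, 0, 0]],
    [[0, 0, 0], [0, 0, 0]],
    [[0, 0, 0], [0, 0, 0]],
    [[0, 0, 0], [0, 0, 0]],
    [[0, 0, 0], [0, 0, 0]],
  ],
  claw=0.6,
)

```text
t: 8.42
tool_pos: [0.6412, 0.283, 0.2337]
orientation: [0.001, 3.14, 0.001]
force: [0.4, -0.5, -0.2]
opening: 0.0557
gripper_force: 0.0
```

Run:
```python
from look import *
s,c,p,d,T=look('v1')
hsv=cv2.cvtColor(cv2.medianBlur(p,3),cv2.COLOR_BGR2HSV)
uv=project(c,[[.641,.2834,.002]])[0];print(uv)
e,st=fit((hsv[...,1]<40)&(hsv[...,2]>140),uv);w=onplane(c,[e[0]],.002)[0];print(e,st,w)
print('tool shift',T.T@(np.array([w[0],w[1],.1895])-s['tool_pos'])*1000)
```

```text
8.4167 [0.6412 0.283  0.2337] [[-1.0, 0.0005, 0.0015], [0.0005, 1.0, 0.0004], [-0.0015, 0.0004, -1.0]] q6 -1.2277671827874195 op 0.05565823512330816
[317.46488469 261.34538993]
((317.7982177734375, 260.7183837890625), (76.70149993896484, 80.04889678955078), 90.91030883789062) [ 278  223   80   77 3638] [0.64061766 0.28359466 0.002     ]
tool shift [ 0.61929975  0.62733301 44.21899532]
```

Request:
apply_moves(
  series=[
    [[0.6, 0.3, 12], [0, 0, 0]],
    [[0, 0, 12], [0, 0, 0]],
    [[0, 0, 10], [0, 0, 0]],
    [[0, 0, 6], [0, 0, 0]],
    [[0, 0, 3.5], [0, 0, 0]],
    [[0, 0, 0], [0, 0, 0]],
    [[0, 0, 0], [0, 0, 0]],
    [[0, 0, 0], [0, 0, 0]],
  ],
)

```text
t: 9.13
tool_pos: [0.641, 0.2839, 0.1884]
orientation: [0.0, -3.142, 0.0]
force: [0.1, 0.6, 0.5]
opening: 0.0558
gripper_force: 0.0
```

Request:
apply_moves(
  series=[
    [[0, 0, 0], [0, 0, 0]],
    [[0, 0, 0], [0, 0, 0]],
    [[0, 0, 0], [0, 0, 0]],
    [[0, 0, 0], [0, 0, 0]],
    [[0, 0, 0], [0, 0, 0]],
    [[0, 0, 0], [0, 0, 0]],
  ],
  claw=0.1,
)

```text
t: 9.63
tool_pos: [0.6409, 0.2839, 0.1887]
orientation: [-0.0, 3.141, 0.0]
force: [-0.3, 0.7, -0.4]
opening: 0.0219
gripper_force: 7.7
```

Request:
apply_moves(
  series=[
    [[0, 0, -11], [0, 0, 0]],
    [[0, 0, -35], [0, 0, 0]],
    [[0, 0, -35], [0, 0, 0]],
    [[3, -28.6, 0], [0, 0, 0]],
    [[3, -28.6, 0], [0, 0, 0]],
    [[3, -28.6, 0], [0, 0, 0]],
    [[2, -28.6, 0], [0, 0, 0]],
    [[0, 0, 0], [0, 0, 0]],
    [[0, 0, 0], [0, 0, 0]],
    [[0, 0, 0], [0, 0, 0]],
    [[0, 0, 0], [0, 0, 0]],
    [[0, 0, 0], [0, 0, 0]],
  ],
)

```text
t: 10.63
tool_pos: [0.6299, 0.1707, 0.2698]
orientation: [-0.002, 3.141, 0.0]
force: [-0.3, -0.6, -0.3]
opening: 0.0214
gripper_force: 7.6
```

Run:
```python
from look import *
from scipy.optimize import least_squares
s,c,p,d,T=look('k3');hsv=cv2.cvtColor(cv2.medianBlur(p,3),cv2.COLOR_BGR2HSV)
uv=project(c,[[.5633,.1694,.008]])[0];e,st=fit(hsv[...,2]<60,uv);pk=onplane(c,[e[0]],.008)[0];print(uv,e,st,pk)
g=hsv[...,2].astype(int);b=p[...,0].astype(int)
pts=[]
for u in range(285,356,4):
    col=b[225:262,u]; k=np.argmax(np.diff(col)); pts.append((u,225+k+1.))
W=onplane(c,pts,s['tool_pos'][2]-.1887+.002)[:,:2]
f=lambda q:np.hypot(*(W-q).T)-.0235
r=least_squares(f,s['tool_pos'][:2],loss='soft_l1',f_scale=.0005);print('held',r.x,np.abs(f(r.x)).round(4))
print('tool target',s['tool_pos'][:2]+pk[:2]-r.x)
```

```text
10.6333 [0.6299 0.1707 0.2698] [[-1.0, -0.0014, 0.0002], [-0.0014, 1.0, 0.0002], [-0.0002, 0.0002, -1.0]] q6 -1.3862274149728204 op 0.021386666446363726
[315.01552622 144.9037668 ] ((315.4277648925781, 145.08853149414062), (74.76688385009766, 76.78905487060547), 175.2795867919922) [ 279  107   74   77 4524] [0.56341095 0.16965569 0.008     ]
held [0.63064394 0.17131107] [0.     0.     0.0001 0.0001 0.0001 0.     0.0001 0.0001 0.0002 0.0002
 0.     0.0003 0.0001 0.     0.0001 0.     0.0001 0.    ]
tool target [0.56267676 0.16904076]
```

Request:
apply_moves(
  series=[
    [[22.4, -0.6, 0], [0, 0, 0]],
    [[22.4, -0.6, 5], [0, 0, 0]],
    [[22.4, -0.5, 15], [0, 0, 0]],
    [[0, 0, 20], [0, 0, 0]],
    [[0, 0, 16], [0, 0, 0]],
    [[0, 0, 10], [0, 0, 0]],
    [[0, 0, 0], [0, 0, 0]],
    [[0, 0, 0], [0, 0, 0]],
    [[0, 0, 0], [0, 0, 0]],
    [[0, 0, 0], [0, 0, 0]],
    [[0, 0, 0], [0, 0, 0]],
  ],
)

```text
t: 11.6
tool_pos: [0.5634, 0.1679, 0.2048]
orientation: [0.0, 3.14, 0.0]
force: [0.1, 0.6, 0.8]
opening: 0.0212
gripper_force: 7.7
```

Request:
apply_moves(
  series=[
    [[0.6, 1, 1.5], [0, 0, 0]],
    [[0, 0, 0], [0, 0, 0]],
    [[0, 0, 0], [0, 0, 0]],
    [[0, 0, 0], [0, 0, 0]],
    [[0, 0, 0], [0, 0, 0]],
    [[0, 0, 0], [0, 0, 0]],
  ],
)

```text
t: 12.1
tool_pos: [0.5621, 0.1688, 0.2021]
orientation: [-0.0, -3.142, 0.0]
force: [-0.4, -1.0, -0.8]
opening: 0.0211
gripper_force: 7.7
```

Request:
apply_moves(
  series=[
    [[-0.5, 0.1, 1], [0, 0, 0]],
    [[0, 0, 1], [0, 0, 0]],
    [[0, 0, 1], [0, 0, 0]],
    [[0, 0, 1], [0, 0, 0]],
    [[0, 0, 0.7], [0, 0, 0]],
    [[0, 0, 0], [0, 0, 0]],
    [[0, 0, 0], [0, 0, 0]],
    [[0, 0, 0], [0, 0, 0]],
  ],
)

```text
t: 12.77
tool_pos: [0.5626, 0.1689, 0.1974]
orientation: [0.0, -3.142, -0.0]
force: [-0.4, -0.3, -0.5]
opening: 0.0216
gripper_force: 7.7
```

Request:
apply_moves(
  series=[
    [[0, 0, 0], [0, 0, 0]],
    [[0, 0, 0], [0, 0, 0]],
    [[0, 0, 0], [0, 0, 0]],
    [[0, 0, -10], [0, 0, 0]],
    [[0, 0, -30], [0, 0, 0]],
    [[0, 0, -32], [0, 0, 0]],
    [[-22, 0, 0], [0, 0, 0]],
    [[-22, 0, 0], [0, 0, 0]],
    [[-22, 0, 0], [0, 0, 0]],
    [[0, 0, 0], [0, 0, 0]],
    [[0, 0, 0], [0, 0, 0]],
    [[0, 0, 0], [0, 0, 0]],
  ],
  claw=0.5,
)

```text
t: 13.77
tool_pos: [0.6281, 0.1689, 0.2695]
orientation: [0.0, -3.141, 0.0]
force: [-0.2, -0.4, 0.5]
opening: 0.0464
gripper_force: 0.0
```

Run:
```python
from look import *
s,c,p,d,T=look('k4');W=cloud(c,d);pk=np.array([.5634,.1696])
def z(x,y):
    u,v=project(c,[[x,y,.01]])[0].astype(int);return float((np.median(W[v-1:v+2,u-1:u+2,2])*1000).round(1))
print('table',z(.54,.24));K=(-28,-22,-18,-14,-10,-6,0,6,10,14,18,22,28)
print([z(pk[0]+k/1e3,pk[1]) for k in K],[z(pk[0],pk[1]+k/1e3) for k in K])
print('knob',project(c,[[.5117,.1705,.057]]))
cv2.imwrite('pics/k4c.png',cv2.resize(p[0:290,200:440],None,fx=2,fy=2,interpolation=cv2.INTER_CUBIC))
hsv=cv2.cvtColor(cv2.medianBlur(p,3),cv2.COLOR_BGR2HSV)
gold=(hsv[...,0]>10)&(hsv[...,0]<28)&(hsv[...,1]>150);e,st=fit(gold,project(c,[[.5117,.1705,.057]])[0]);print('dot',e[0],onplane(c,[e[0]],.057))
```

```text
13.7667 [0.6281 0.1689 0.2695] [[-1.0, -0.0, -0.0008], [-0.0, 1.0, -0.0001], [0.0008, -0.0001, -1.0]] q6 -1.3869158655615463 op 0.046429614589538905
table -0.6
[12.3, 8.7, 8.0, 8.0, 13.8, 18.1, 21.1, 19.3, 15.7, 8.7, 8.3, 8.3, 7.5] [7.9, 8.3, 8.6, 8.5, 14.9, 18.9, 21.1, 19.3, 15.3, 8.6, 8.8, 9.1, 7.5]
knob [[320.16372544  34.51711   ]]
dot (320.0768737792969, 35.3345832824707) [[0.51204773 0.17046029 0.057     ]]
```

View pics/k4c.png

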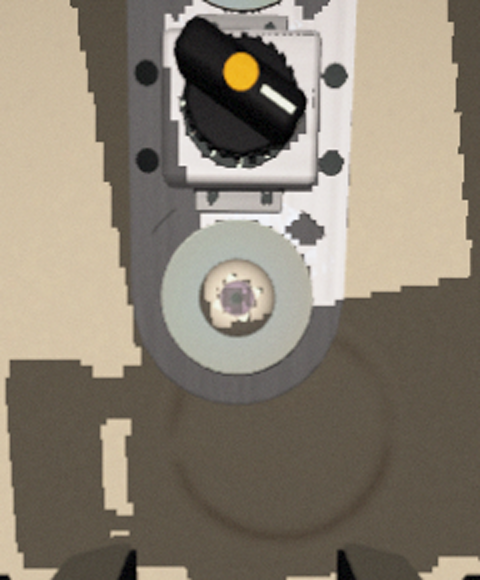

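The violet eye is seated flat at crop (238,297). The knob's dot is at (241,71) and the white line ends at (297,108), so the wing is at 57°.

Request:
apply_moves(
  series=[
    [[39, 0.3, 0], [0, 0, 0]],
    [[39, 0.3, 0], [0, 0, 0]],
    [[39, 0.4, 0], [0, 0, 0]],
    [[0, 0, 0], [0, 0, -0.124]],
    [[0, 0, 0], [0, 0, -0.124]],
    [[0, 0, 0], [0, 0, -0.124]],
    [[0, 0, 0], [0, 0, -0.124]],
    [[0, 0, 0], [0, 0, -0.124]],
    [[0, 0, 0], [0, 0, -0.124]],
    [[0, 0, 0], [0, 0, -0.124]],
    [[0, 0, 0], [0, 0, -0.124]],
  ],
)

```text
t: 14.73
tool_pos: [0.5107, 0.17, 0.2696]
orientation: [1.504, -2.758, -0.0]
force: [0.1, 0.6, -0.2]
opening: 0.0468
gripper_force: 0.0
```

Request:
apply_moves(
  series=[
    [[0, 0, 0], [0, 0, 0]],
    [[0, 0, 0], [0, 0, 0]],
    [[0, 0, 0], [0, 0, 0]],
    [[0, 0, 0], [0, 0, 0]],
  ],
)

```text
t: 15.07
tool_pos: [0.5114, 0.1699, 0.2695]
orientation: [-1.491, 2.765, 0.0]
force: [0.1, -0.1, 0.2]
opening: 0.0464
gripper_force: 0.0
```

```bash
cat > st.py <<'E'
from m import *
from plant import robot
s=robot.read_state();T=R.from_rotvec(s['orientation']).as_matrix()
print(s['t'],s['tool_pos'].round(4),'yaw',np.arctan2(T[1,0],T[0,0])%(2*np.pi),'q6',s['q'][5],'F',s['force'].round(1),'M',s['wrist_torque'].round(3),'tau6',s['joint_torque'][5],'op',s['opening'],'gf',s['gripper_force'],'tilt',T[:,2].round(4))
print('shift',(T.T@(np.array([.5112,.1699,.225])-s['tool_pos'])*1000).round(1))
E
python3 st.py
```

```text
15.0667 [0.5114 0.1699 0.2695] yaw 4.130649816984646 q6 -2.3342057219442975 F [ 0.1 -0.1  0.2] M [ 0.087 -0.003 -0.012] tau6 0.05611204309388995 op 0.046368001612040785 gf 0.0 tilt [-0.  0. -1.]
shift [ 0.1  0.1 44.5]
```

Request:
apply_moves(
  series=[
    [[0, 0, 12], [0, 0, 0]],
    [[0, 0, 12], [0, 0, 0]],
    [[0, 0, 10], [0, 0, 0]],
    [[0, 0, 7], [0, 0, 0]],
    [[0, 0, 3.5], [0, 0, 0]],
    [[0, 0, 0], [0, 0, 0]],
    [[0, 0, 0], [0, 0, 0]],
  ],
  newtons=20,
)

```text
t: 15.65
tool_pos: [0.5116, 0.1699, 0.2246]
orientation: [1.495, -2.762, -0.0]
force: [-1.1, 0.8, -0.4]
opening: 0.0463
gripper_force: 0.0
```

Request:
apply_moves(
  series=[
    [[0, 0, 0], [0, 0, 0]],
    [[0, 0, 0], [0, 0, 0]],
    [[0, 0, 0], [0, 0, 0]],
    [[0, 0, 0], [0, 0, 0]],
    [[0, 0, 0], [0, 0, 0]],
    [[0, 0, 0], [0, 0, 0]],
    [[0, 0, 0], [0, 0, 0]],
    [[0, 0, 0], [0, 0, 0]],
  ],
  claw=0,
)

```text
t: 16.32
tool_pos: [0.5119, 0.1698, 0.2252]
orientation: [-1.495, 2.763, -0.001]
force: [2.0, -0.8, -0.6]
opening: 0.0111
gripper_force: 20.0
```

```bash
python3 st.py
```

```text
16.3167 [0.5119 0.1698 0.2252] yaw 4.133507929159784 q6 -2.337285127899067 F [ 2.  -0.8 -0.6] M [-0.154 -0.278  0.005] tau6 -0.007344817277044058 op 0.011089643009520792 gf 19.984353482723236 tilt [ 8.e-04 -2.e-04 -1.e+00]
shift [0.3 0.6 0.2]
```

Request:
apply_moves(
  series=[
    [[0, 0, 0], [0, 0, 0.12]],
    [[0, 0, 0], [0, 0, 0.12]],
    [[0, 0, 0], [0, 0, 0.12]],
    [[0, 0, 0], [0, 0, 0.12]],
    [[0, 0, 0], [0, 0, 0.12]],
    [[0, 0, 0], [0, 0, 0.12]],
    [[0, 0, 0], [0, 0, 0.12]],
    [[0, 0, 0], [0, 0, 0.12]],
    [[0, 0, 0], [0, 0, 0.12]],
    [[0, 0, 0], [0, 0, 0.12]],
    [[0, 0, 0], [0, 0, 0.12]],
    [[0, 0, 0], [0, 0, 0.12]],
  ],
)

```text
t: 17.32
tool_pos: [0.5118, 0.17, 0.2252]
orientation: [0.707, 3.06, 0.001]
force: [2.1, -0.7, 0.3]
opening: 0.011
gripper_force: 20.0
```

```bash
python3 st.py
```

```text
17.3167 [0.5118 0.17   0.2252] yaw 2.6877101510723187 q6 -0.8914158719342443 F [ 2.1 -0.7  0.3] M [ 0.003 -0.312  0.094] tau6 -2.9300954192876816 op 0.01095058911680993 gf 20.00327557325363 tilt [ 8.e-04  2.e-04 -1.e+00]
shift [ 0.5 -0.3  0.2]
```

Request:
apply_moves(
  series=[
    [[0, 0, 0], [0, 0, 0.12]],
    [[0, 0, 0], [0, 0, 0.12]],
    [[0, 0, 0], [0, 0, 0.12]],
    [[0, 0, 0], [0, 0, 0.12]],
    [[0, 0, 0], [0, 0, 0.12]],
    [[0, 0, 0], [0, 0, 0.12]],
    [[0, 0, 0], [0, 0, 0.12]],
    [[0, 0, 0], [0, 0, 0.12]],
    [[0, 0, 0], [0, 0, 0.12]],
    [[0, 0, 0], [0, 0, 0.12]],
    [[0, 0, 0], [0, 0, 0.12]],
    [[0, 0, 0], [0, 0, 0.12]],
  ],
)

```text
t: 18.32
tool_pos: [0.5119, 0.17, 0.2251]
orientation: [2.549, 1.835, 0.002]
force: [3.2, 0.9, -1.7]
opening: 0.0105
gripper_force: 20.0
```

Request:
apply_moves(
  series=[
    [[0, 0, 0], [0, 0, 0.1]],
    [[0, 0, 0], [0, 0, 0.1]],
    [[0, 0, 0], [0, 0, 0.1]],
    [[0, 0, 0], [0, 0, 0.1]],
  ],
)

```text
t: 18.65
tool_pos: [0.512, 0.1699, 0.2251]
orientation: [2.863, 1.293, 0.002]
force: [3.0, -0.2, -1.6]
opening: 0.0108
gripper_force: 20.0
```

```bash
python3 st.py
```

```text
18.65 [0.512  0.1699 0.2251] yaw 0.8487573718740807 q6 0.9475126207226978 F [ 3.  -0.2 -1.6] M [-0.059 -0.43   0.085] tau6 -2.4293817579746246 op 0.01083633182983483 gf 20.002674758434296 tilt [ 1.4e-03  3.0e-04 -1.0e+00]
shift [-0.6 -0.6  0.1]
```

Request:
apply_moves(
  series=[
    [[0, 0, 0], [0, 0, 0.06]],
    [[0, 0, 0], [0, 0, 0.06]],
    [[0, 0, 0], [0, 0, 0.06]],
    [[0, 0, 0], [0, 0, 0.06]],
    [[0, 0, 0], [0, 0, 0.06]],
  ],
)

```text
t: 19.07
tool_pos: [0.512, 0.1699, 0.2252]
orientation: [3.023, 0.854, 0.002]
force: [2.8, -0.1, -1.3]
opening: 0.0108
gripper_force: 20.0
```

```bash
python3 st.py
```

```text
19.0667 [0.512  0.1699 0.2252] yaw 0.5507181459467029 q6 1.2455728687718302 F [ 2.8 -0.1 -1.3] M [-0.041 -0.484  0.084] tau6 -1.4336112141609192 op 0.010767545990646202 gf 20.00136762857437 tilt [ 1.5e-03  2.0e-04 -1.0e+00]
shift [-0.7 -0.4  0.2]
```

Request:
apply_moves(
  series=[
    [[0, 0, 0], [0, 0, 0.06]],
    [[0, 0, 0], [0, 0, 0.06]],
    [[0, 0, 0], [0, 0, 0.06]],
    [[0, 0, 0], [0, 0, 0.06]],
  ],
)

```text
t: 19.4
tool_pos: [0.5121, 0.1699, 0.2252]
orientation: [3.104, 0.486, 0.002]
force: [2.8, 0.3, -1.4]
opening: 0.0108
gripper_force: 20.0
```

```bash
python3 st.py
```

```text
19.4 [0.5121 0.1699 0.2252] yaw 0.31064929433812066 q6 1.4855978158492755 F [ 2.8  0.3 -1.4] M [-0.095 -0.443  0.102] tau6 -1.4334841445088387 op 0.010807111372220022 gf 20.001381039619446 tilt [ 1.5e-03  2.0e-04 -1.0e+00]
shift [-0.8 -0.3  0.2]
```

Request:
apply_moves(
  series=[
    [[0, 0, 0], [0, 0, 0.06]],
    [[0, 0, 0], [0, 0, 0.06]],
    [[0, 0, 0], [0, 0, 0.06]],
    [[0, 0, 0], [0, 0, 0.06]],
  ],
)

```text
t: 19.73
tool_pos: [0.512, 0.1699, 0.2252]
orientation: [-3.14, -0.111, -0.002]
force: [3.7, -1.1, -0.2]
opening: 0.011
gripper_force: 20.4
```

```bash
python3 st.py
```

```text
19.7333 [0.512  0.1699 0.2252] yaw 0.07075144048980307 q6 1.7255239533902478 F [ 3.7 -1.1 -0.2] M [-0.108 -0.375  0.343] tau6 -1.1743570491671562 op 0.010960896060694978 gf 20.3814035654068 tilt [ 1.4e-03  1.0e-04 -1.0e+00]
shift [-0.8 -0.1  0.2]
```

Request:
apply_moves(
  series=[
    [[0, 0, 0], [0, 0, 0.05]],
    [[0, 0, 0], [0, 0, 0.03]],
    [[0, 0, 0], [0, 0, 0]],
    [[0, 0, 0], [0, 0, 0]],
    [[0, 0, 0], [0, 0, 0]],
  ],
)

```text
t: 20.15
tool_pos: [0.5118, 0.1699, 0.2252]
orientation: [3.142, -0.008, 0.001]
force: [2.3, -1.0, 1.0]
opening: 0.0115
gripper_force: 21.1
```

```bash
python3 st.py
```

```text
20.15 [0.5118 0.1699 0.2252] yaw 6.278143215679309 q6 1.8014040501199362 F [ 2.3 -1.   1. ] M [-0.238 -0.087  0.371] tau6 0.40941478684544563 op 0.01150387631504271 gf 21.06383393285796 tilt [ 6.e-04 -0.e+00 -1.e+00]
shift [-0.6  0.   0.2]
```

Request:
apply_moves(
  series=[
    [[0, 0, 0], [0, 0, 0]],
    [[0, 0, 0], [0, 0, 0]],
    [[0, 0, 0], [0, 0, 0]],
    [[0, 0, 0], [0, 0, 0]],
    [[0, 0, 0], [0, 0, 0]],
  ],
  newtons=50,
)

```text
t: 20.57
tool_pos: [0.5118, 0.1698, 0.2251]
orientation: [3.141, -0.01, 0.001]
force: [1.8, -1.5, 1.7]
opening: 0.0112
gripper_force: 51.2
```

Run:
```python
import st
from look import *
c=robot.calibration('scene');p,d=robot.read_camera('scene');cv2.imwrite('pics/s2.png',p)
u,v=project(c,[[.512,.1705,.02]])[0].astype(int)
cv2.imwrite('pics/s2c.png',cv2.resize(p[v-45:v+45,u-60:u+60],None,fx=6,fy=6,interpolation=cv2.INTER_CUBIC))
look('k5')
```

```text
20.5667 [0.5118 0.1698 0.2251] yaw 6.2769681253967216 q6 1.802486673886707 F [ 1.8 -1.5  1.7] M [-0.39  -0.245  0.745] tau6 0.714036338031292 op 0.011181801955752841 gf 51.189863635227084 tilt [ 5.e-04 -1.e-04 -1.e+00]
shift [-0.6 -0.1  0.1]
20.6167 [0.5118 0.1699 0.2251] [[1.0, -0.0062, 0.0005], [-0.0062, -1.0, -0.0001], [0.0005, 0.0001, -1.0]] q6 1.802529505672302 op 0.01109734527389483
```

View pics/s2c.png

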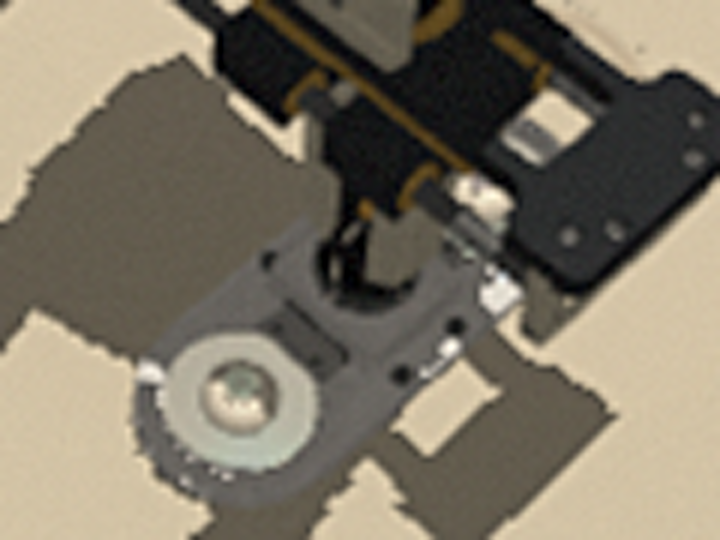

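The near jaw at crop (310,335) is out against the green disc. The torque rose to 0.75 N m with no further turning, and the angle agrees with the 4.6 stop. Now I'll back off a quarter turn.

Request:
apply_moves(
  series=[
    [[0, 0, 0], [0, 0, -0.06]],
    [[0, 0, 0], [0, 0, -0.12]],
    [[0, 0, 0], [0, 0, -0.12]],
    [[0, 0, 0], [0, 0, -0.12]],
    [[0, 0, 0], [0, 0, -0.12]],
    [[0, 0, 0], [0, 0, -0.12]],
    [[0, 0, 0], [0, 0, -0.12]],
    [[0, 0, 0], [0, 0, -0.12]],
    [[0, 0, 0], [0, 0, -0.12]],
    [[0, 0, 0], [0, 0, -0.12]],
    [[0, 0, 0], [0, 0, -0.12]],
    [[0, 0, 0], [0, 0, -0.12]],
  ],
  newtons=30,
)

```text
t: 21.67
tool_pos: [0.5119, 0.1696, 0.2252]
orientation: [2.424, 1.997, 0.001]
force: [3.5, -2.6, 2.5]
opening: 0.0105
gripper_force: 29.9
```

Request:
apply_moves(
  series=[
    [[0, 0, 0], [0, 0, -0.12]],
    [[0, 0, 0], [0, 0, -0.12]],
    [[0, 0, 0], [0, 0, -0.06]],
    [[0, 0, 0], [0, 0, 0]],
    [[0, 0, 0], [0, 0, 0]],
    [[0, 0, 0], [0, 0, 0]],
    [[0, 0, 0], [0, 0, 0]],
    [[0, 0, 0], [0, 0, 0]],
  ],
)

```text
t: 22.33
tool_pos: [0.512, 0.1696, 0.2252]
orientation: [2.108, 2.328, 0.001]
force: [4.4, -3.3, 0.9]
opening: 0.0104
gripper_force: 29.8
```

Run:
```python
import st
from look import *
p,d=robot.read_camera('scene');c=robot.calibration('scene')
s,cw,pw,dw,T=look('f1')
u,v=project(c,[[.512,.1705,.02]])[0].astype(int)
a=cv2.resize(p[v-50:v+50,u-60:u+60],(480,400),interpolation=cv2.INTER_CUBIC);b=cv2.resize(pw[150:400,180:460],(320,286))
o=np.zeros((400,800,3),np.uint8);o[:,:480]=a;o[:286,480:]=b;cv2.imwrite('pics/f1c.png',o)
```

```text
22.3333 [0.512  0.1696 0.2252] yaw 1.6700549054431848 q6 0.1259571204671164 F [ 4.4 -3.3  0.9] M [-0.703 -0.737  0.164] tau6 0.05786608555354178 op 0.010446132168147073 gf 29.77240562438965 tilt [ 1.1e-03 -2.0e-04 -1.0e+00]
shift [ 0.3 -0.8  0.2]
22.3833 [0.512  0.1696 0.2252] [[-0.0991, 0.9951, 0.0011], [0.9951, 0.0991, -0.0002], [-0.0003, 0.0011, -1.0]] q6 0.1259627486092424 op 0.01039227818132197
```

View pics/f1c.png

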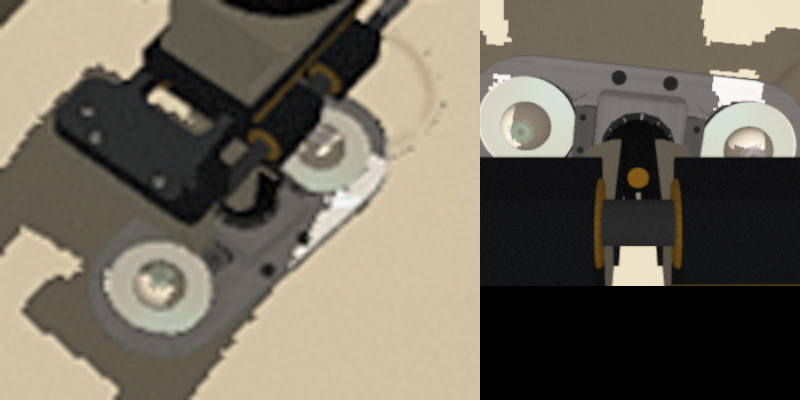

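Both eyes lie in their pockets, green at (158,285) and violet at (328,150) in the left panel. The fingers hold the wing about 1.57 rad back from the stop.

```bash
python3 -c "
from plant import robot
print(robot.close_job())"
```

```text
the job is handed in; nothing more can be done
None
```

I handed the job in at about 22.4 s: green and violet eyes flat in the two pockets, the knob turned home to its stop, then backed off about a quarter turn (estimated 3.02 rad) and still held at about 30 N; no verdict came back.

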